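Lay the die plunger down in its case and flip the lid shut

TASK

The plunger of the pellet die has been left standing on end in the long trough of its open case. Tip it over with a fingertip, towards the side where the trough has room for it, so that it lies flat in the trough; then push the raised lid over from behind so that it falls shut. Push lightly and only push: nothing is to be gripped or lifted, and the die body, the disc and the things beside the case stay where they are.

Things in the scene. Friction and masses are not known exactly. Their poses are not given: they have to be found in the camera images.
- die_case: Grey plastic case, 130 x 202 mm, fixed on the worktop; walls 34 mm high, 4 mm thick. Origin: centre of its underside; x from its open front to the hinges at the back, y along its length (left), z up. Filled with dark foam, top 28 mm above the worktop, with a long trough in front and two round seats behind (at x = +22 mm: die body's at y = +45, disc's at y = -45).
- trough_mid (a point): Middle of the trough's floor, 12 mm above the worktop, 38 mm in front of the case's origin; axes as the case. The trough runs along y: 30 mm wide, 176 mm long (88 mm to either side of this point), 16 mm deep from the foam's top.
- case_lid (a joint): Lid angle: 0 shut, 1.57 upright, 1.85 leaning back on its stop. It starts at 1.76 to 1.85 and rests there. The hinge is damped, without catch: pushed forward past upright (about 1 N at the free edge), the lid sinks shut by itself in about 3 s. Hinge line: along the case's y, 65 mm behind its origin, 34 mm up. The lid is a shell 130 mm from hinge to free edge, 202 mm wide, 23 mm deep.
- lid_edge (a point): Middle of the lid's free edge on its outer face (130 mm from the hinge line, 23 mm off the rim's plane); with the lid up it is the upper edge, and the outer face looks backwards. Its axes are the case's when shut and turn with the lid.
- plunger_mid (a point): Middle of the steel plunger, a rod with a round foot, 68 mm long (its y axis), 0.09 kg; to the touch a bar of 21 x 21 mm. It starts on end in the trough, up to 62 mm to either side of the trough's middle, its top 80 mm above the worktop. Pushed near the top it tips without sliding and falls beyond 17 degrees of lean; it needs 79 mm of trough from its starting middle on the side it falls to.
- die_body: Steel cylinder with a bore, 38 mm across, 36 mm tall, standing in the left round seat of the case; origin at the centre of its underside.
- puck: Steel disc 46 mm across, 9 mm thick, lying in the right round seat; origin at the centre of its underside.
- mortar: Small brown stone mortar, 62 mm across, 28 mm tall, left of the case; origin at the centre of its underside.
- pestle: Stone pestle, 75 mm long (along its y), 17 mm thick, lying left of the case; origin under its middle.
- bottle_kbr: Brown screw-cap bottle, 52 mm across, 96 mm tall, right of the case; origin at the centre of its underside.
- vial_1: Small capped glass vial, 22 mm across, 46 mm tall, right of the case; origin at the centre of its underside.
Mind the look-alikes: they are no part of the job. What is shaped like the part that bears plunger_mid but green is not meant.

How it is judged:
On the way:
1. the plunger lies flat in the trough while the lid is still up (angle between plunger_mid's own y axis and vertical above 1.4 rad and height (world z) of plunger_mid below 0.028 m and x of plunger_mid in the frame of die_case between -0.048 and -0.028 m and y of plunger_mid in the frame of die_case between -0.062 and 0.062 m and value of joint case_lid above 1.3 rad), for 0.3 s.
At the end, for the whole second after the job is handed in: The lid is shut (within 0.03 rad), the plunger lies flat in the trough (middle within 28 mm of the worktop's level, within 10 mm of the trough's centre line), die body and disc are in their seats (within 6 mm) and nothing beside the case has moved more than 20 mm (value of joint case_lid below 0.03 rad and angle between plunger_mid's own y axis and vertical above 1.4 rad and height (world z) of plunger_mid below 0.028 m and x of plunger_mid in the frame of die_case between -0.048 and -0.028 m and y of plunger_mid in the frame of die_case between -0.062 and 0.062 m and distance of each of die_body, puck from where it was at the start of the episode below 0.006 m and distance of each of mortar, pestle, bottle_kbr, vial_1 from where it was at the start of the episode below 0.02 m); the robot touches nothing.
It fails at once if the fingers squeeze or force the plunger or the lid (over 15 N) (contact force between the fingers and plunger above 15 N or contact force between the fingers and case_lid above 15 N).
It fails at once if the plunger is lifted (its middle more than 14 mm above its height when standing) (height (world z) of plunger_mid above 0.06 m).
It fails at once if the die body or the disc is lifted or moved more than 10 mm (distance of any of die_body, puck from where it was at the start of the episode above 0.01 m).
It fails at once if a thing beside the case is moved more than 25 mm (distance of any of mortar, pestle, bottle_kbr, vial_1 from where it was at the start of the episode above 0.025 m).
It also fails if it takes over 48 s, if anything falls off the work surface, if the arm or the gripper's body presses on something with over 40 N, if the wrist force passes 120 N, or if a joint passes its speed limit or range.

ROBOT

A 7-joint arm with a two-finger parallel gripper is mounted at the origin on a cart in front of the work surface, level with it; the furniture and walls round the work are solid. World frame = base frame: x ahead of the robot, y to its left, z up, the work surface at z = 0. Lengths are in m, angles in rad, forces in N, time in s.
With the tool pointing down it reaches from about 0.4 to 0.875 m from the base axis. Payload 6.5 kg.
Tool frame: the origin (TCP) lies at the very end of the fingers, on their centre line; the grasp point (between the pads) lies 19 mm behind it; z points along the fingers, y is the line along which they close (so a half turn about z gives the same grasp; the last joint's range is limited). The gripper opens to 88 mm and grips with 3 to 60 N. Pads are 18 mm wide; open, the fingers measure 123 mm over their backs; the gripper's body (75 mm by 187 mm) begins 45 mm behind the grasp point.
Start: joints at [-1.225, 0.536, -0.004, 1.538, 0.003, 1.067, -0.071], TCP at [0.26, 0.596, 0.239] pointing down, gripper open.
Joint ranges: [-2.7, 2.7], [-0.37, 2.16], [-1.27, 1.26], [0.24, 2.4], [-1.31, 4.45], [0.19, 1.91], [-2.76, 2.76]. Speed limits (rad/s): [2.39, 2.39, 3.14, 3.14, 3.14, 3.14, 3.14].

INTERFACE

Orientations are given as a unit quaternion [x, y, z, w].
In Python, from cell import * gives the robot as it stands.
- The arm moves only by the tool arm_command, never from a script. Its argument "moves" is a list that holds one entry, the list of rows, each a list of 6 numbers: the shift along the tool's x, y, z as a fraction of full scale, then the turn, a rotation vector about the tool's x, y, z as a fraction of full scale. In form: [[[x, y, z, ax, ay, az], ...]]. A call has 1 to 8 rows; each row shifts and turns the commanded pose from where the row before left it, along the tool's axes as they then stand; what a row does not reach is not made up. Full scale, the value 1, is 300 mm for a shift and 45 degrees for a turn. A row lasts 1/8 s, in which the tool goes at most 62.5 mm and 10.7 degrees, less where a joint would pass 70% of its speed; a pose out of reach is approached as far as the arm can. A call with a number of a shift or a turn outside -1 to 1 is refused whole. A call with a gripper value outside its range is refused whole. "grip" is the gripper command: -1 is shut, 1 is fully open, values between are in proportion, set as the call begins (left out, the last holds). The fingers move at their own pace and stop on an object; "force" is the grip in N (left out, the last holds). Time passes only in rows, so rows that do not move let the fingers close. It gives the time, the measured TCP pose, the force, the opening and the grip force at its end, in the units of the state.
- get_obs(): the state, without advancing time (a new reading comes with each control period).
- snapshot(name): name is "scene" or "top" or "wrist"; returns a dict with "frame" (384x512x3 uint8, blue, green, red), "vfov" (degrees; the focal length in pixels is half the picture's height over the tangent of half this angle, whatever the lens; pixels are square), "cx", "cy" (the principal point, pixels), "extrinsics" (4x4, takes a point from world to camera coordinates); the wrist camera has in their place "T_tool_cam" (4x4, takes a point from camera to tool coordinates, whose origin is the TCP and whose axes are the flange's). Camera axes: x right, y down, z forward; pixel columns grow to the right and rows downward; lengths in m; the calibration is good to about 2 mm. A picture is of the moment at which its call begins: read the wrist's pose just before it. There is no depth.
- finish_job(): hands the job in; it is judged then, once.
Trained networks look in the newest picture that a camera, given by its name, has taken for a name from the list of things; names that differ only in an ending like _2 or _b are one class to them, and where a whole thing is asked for, a point or a joint stands for the part that bears it (a point fixed in the world has none). Each returns a list of dicts, best first, with "confidence" (0 to 1); they miss things now and then, are a little off and sometimes report something else, mostly with a low value. They report only what shows in the picture. A call takes as long as a camera call. They do not tell look-alikes from the thing itself.
- regions_of(name, camera): "region" (384x512 bool, what is visible of it) and "box" ([left, top, right, bottom] in pixels, round what is visible of it).
The state is a dict: "time": time; "joint_pos": joint angles; "joint_vel": joint speeds; "joint_efforts": joint torques, N m; "eef_pos": TCP position; "tool_rot": TCP orientation; "ft_force": force on the tool from outside, world axes, zero at the start; "wrist_torque": the same for the moment, N m; "grip_width": finger opening in m; "finger_force": force on a finger pad.
Only numpy, scipy, OpenCV 4.12 (cv2) and the standard library are available. Lean on these libraries where they do the work, as an engineer would, in place of code of your own. Each camera call takes 0.05 s, during which the arm holds its last target. There are 200 camera calls.

## Working session

There is one attempt and no reset: what is moved stays moved. The work goes in short steps, Python scripts to look and compute and a tool call to move; the robot and the scene stay as the last step left them, time stands still between calls to the robot, and variables do not carry over. Pictures are saved under pics/ and viewed, at most 10 in all, crops included, and the job is handed in when it is done.

Besides the shell and the picture viewer there is one more tool, called after "Call:" by a JSON object that holds its "name" and its "arguments", one argument or row to a line. arm_command: Moves the arm, as the interface text tells. Its arguments: {"type":"object","properties":{"moves":{"type":"array"},"grip":{"type":"number"},"force":{"type":"number"}},"required":["moves"]}

```bash
mkdir -p pics
cat > h.py <<'E'
from cell import *
import numpy as np, cv2, json
def cam(name):
    s=snapshot(name); f=s["frame"].shape[0]/2/np.tan(np.radians(s["vfov"])/2)
    K=np.array([[f,0,s["cx"]],[0,f,s["cy"]],[0,0,1]]); return s,K,np.array(s["extrinsics"])
def ray(K,E,px,z):
    d=E[:3,:3].T@np.linalg.inv(K)@np.array([px[0],px[1],1.]); o=-E[:3,:3].T@E[:3,3]
    return o+d*(z-o[2])/d[2]
def proj(K,E,p):
    q=K@(E[:3,:3]@np.asarray(p)+E[:3,3]); return q[:2]/q[2]
E
python3 - <<'E'
from h import *
ims=[]
for c in ["top","scene"]:
    s,K,E=cam(c); cv2.imwrite(f"pics/{c}0.png",s["frame"]); print(c,np.round(-E[:3,:3].T@E[:3,3],3), K[0,0])
    for n in ["die_case","case_lid","plunger_mid","die_body","puck","mortar","pestle","bottle_kbr","vial_1"]:
        for r in regions_of(n,c)[:3]:
            b=r["box"]; print(n,round(r["confidence"],2),np.round(b), np.round(ray(K,E,[(b[0]+b[2])/2,(b[1]+b[3])/2],.03),3))
o=get_obs(); print(o["time"],o["eef_pos"],o["tool_rot"],o["grip_width"])
E
```

```text
top [0.294 0.063 1.007] 369.40334678736906
die_case 0.64 [248. 121. 342. 222.] [ 0.558 -0.029  0.03 ]
case_lid 0.59 [257. 124. 341. 170.] [ 0.628 -0.039  0.03 ]
plunger_mid 0.53 [251. 237. 258. 246.] [0.364 0.076 0.03 ]
plunger_mid 0.21 [296. 179. 317. 196.] [ 0.514 -0.06   0.03 ]
die_body 0.45 [266. 171. 281. 184.] [0.539 0.03  0.03 ]
puck 0.55 [297. 177. 314. 194.] [ 0.519 -0.056  0.03 ]
mortar 0.95 [213. 174. 235. 191.] [0.52  0.165 0.03 ]
pestle 0.68 [218. 150. 241. 169.] [0.586 0.152 0.03 ]
bottle_kbr 0.74 [341. 182. 366. 211.] [ 0.492 -0.186  0.03 ]
vial_1 0.72 [298. 179. 316. 194.] [ 0.517 -0.061  0.03 ]
vial_1 0.57 [344. 221. 356. 232.] [ 0.412 -0.174  0.03 ]
scene [-0.119  0.732  0.46 ] 458.4238694270186
die_case 0.95 [209. 133. 322. 236.] [ 0.593 -0.079  0.03 ]
die_case 0.67 [206. 134. 288. 200.] [ 0.715 -0.14   0.03 ]
die_case 0.61 [341. 188. 355. 208.] [ 0.397 -0.158  0.03 ]
case_lid 0.7 [207. 133. 287. 201.] [ 0.713 -0.138  0.03 ]
plunger_mid 0.8 [292. 217. 303. 251.] [0.369 0.073 0.03 ]
plunger_mid 0.7 [278. 190. 284. 212.] [ 0.497 -0.028  0.03 ]
plunger_mid 0.52 [207. 136. 287. 201.] [ 0.707 -0.132  0.03 ]
die_body 0.52 [245. 192. 258. 205.] [0.554 0.011 0.03 ]
die_body 0.43 [308. 160. 334. 201.] [ 0.51  -0.205  0.03 ]
mortar 0.66 [199. 222. 225. 241.] [0.497 0.188 0.03 ]
bottle_kbr 0.77 [309. 161. 337. 201.] [ 0.503 -0.204  0.03 ]
vial_1 0.65 [343. 188. 351. 208.] [ 0.399 -0.157  0.03 ]
vial_1 0.17 [198. 219. 226. 242.] [0.498 0.186 0.03 ]
1.0 [0.2601681  0.59566144 0.23871255] [2.04425068e-01 9.78882215e-01 8.03120625e-06 1.11318774e-05] 0.0878477452220058
```

Run:
```python
import cv2,numpy as np
a=cv2.imread("pics/top0.png")[110:260,200:375]; a=cv2.resize(a,None,fx=4,fy=4,interpolation=cv2.INTER_CUBIC)
b=cv2.imread("pics/scene0.png")[125:260,190:360]; b=cv2.resize(b,None,fx=4.5,fy=4.3,interpolation=cv2.INTER_CUBIC)
cv2.imwrite("pics/a.png",a); cv2.imwrite("pics/b.png",b); print(a.shape,b.shape)
```

```text
(600, 700, 3) (580, 765, 3)
```

View pics/a.png

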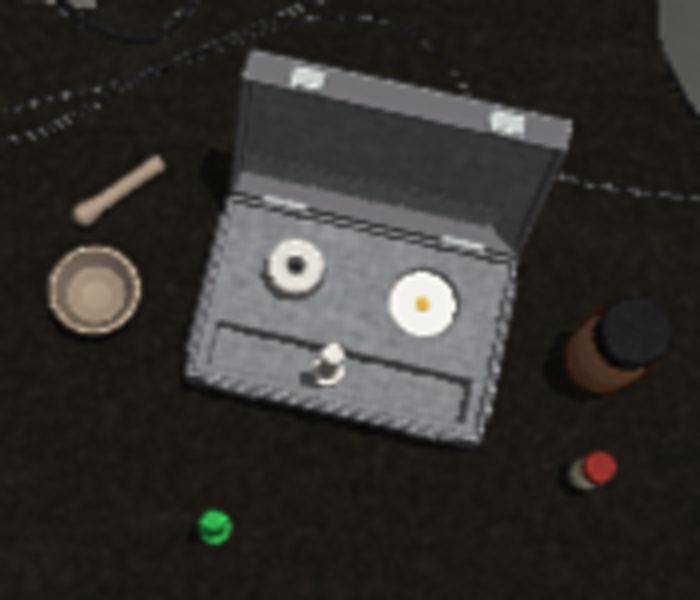

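View pics/b.png

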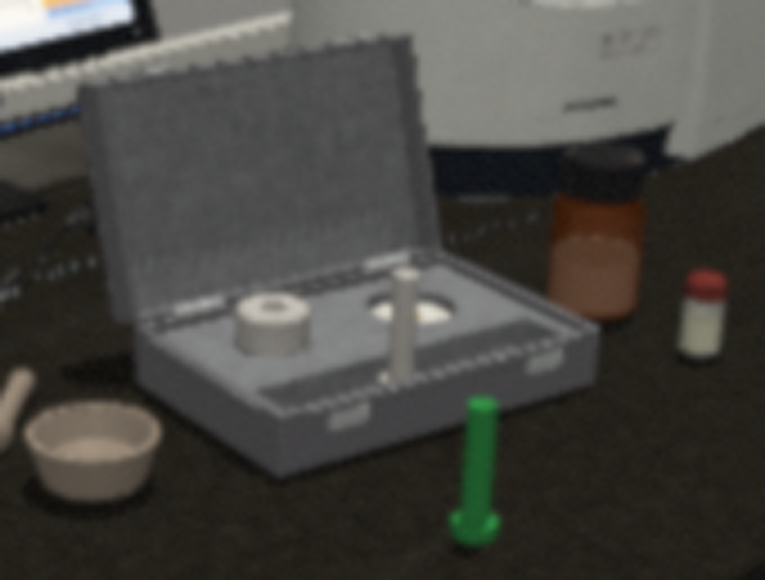

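The top picture shows the case's rim corners at crop pixels (228,197), (518,258), (482,442), (186,378). Two things could be the plunger:
- The steel rod standing in the trough, crop (330,362), with its foot at about (326,374) and its top at about (333,352).
- The green rod, crop (215,527), standing outside the case in front.

The steel one in the trough fits. The green one is the look-alike, and the enlarged crop confirms this. Next I fit the poses.

```bash
cat >> h.py <<'E'
from scipy.optimize import least_squares
from scipy.spatial.transform import Rotation as R
E
python3 - <<'E'
from h import *
s,K,E=cam("top"); s2,K2,E2=cam("scene")
px=lambda u,v:np.array([200+(u+.5)/4-.5,110+(v+.5)/4-.5])
px2=lambda u,v:np.array([190+(u+.5)/4.5-.5,125+(v+.5)/4.3-.5])
loc=np.array([[65,101],[65,-101],[-65,-101],[-65,101]])/1e3
P=[px(228,197),px(518,258),px(482,442),px(186,378)]
T=lambda q,p:np.array([q[0]+np.cos(q[2])*p[0]-np.sin(q[2])*p[1],q[1]+np.sin(q[2])*p[0]+np.cos(q[2])*p[1],p[2]])
f=lambda q:np.concatenate([proj(K,E,T(q,[*l,.034]))-p for l,p in zip(loc,P)]+[ .5*(proj(K2,E2,T(q,[*l,z]))-px2(*p)) for l,z,p in [((-.065,.101),.034,(283,412)),((-.065,-.101),.034,(598,325)),((-.065,.101),0,(283,476))]])
r=least_squares(f,[.53,0,0],loss="soft_l1"); q=r.x; print("case",q,np.degrees(q[2]),np.round(r.fun,1))
json.dump(list(q),open("case.json","w"))
g=lambda a:np.concatenate([proj(K,E,T(q,[-.038,a[0],.080]))-px(333,351)])
inv=lambda w:np.array([[np.cos(q[2]),np.sin(q[2])],[-np.sin(q[2]),np.cos(q[2])]])@(w[:2]-q[:2])
print("plunger top/local",inv(ray(K,E,px(333,352),.08)),"foot",inv(ray(K,E,px(324,374),.013)),"scene top",inv(ray(K2,E2,px2(405,274),.08)))
for n,p,z in [("db",(295,262),.05),("puck",(422,303),.025)]: print(n,inv(ray(K,E,px(*p),z)))
for th in (1.76,1.85):
    print(th,[np.round(proj(K,E,T(q,[.065-.13*np.cos(th)+.023*np.sin(th),y,.034+.13*np.sin(th)+.023*np.cos(th)]))*4-[798,438],0) for y in(.101,-.101)],
     [np.round(proj(K,E,T(q,[.065-.13*np.cos(th),y,.034+.13*np.sin(th)]))*4-[798,438],0) for y in(.101,-.101)])
o=get_obs(); M=R.from_quat(o["tool_rot"]).as_matrix(); print(np.round(M,3))
E
```

```text
case [ 0.50792884 -0.00905998 -0.19065971] -10.923996813439965 [-0.  -0.5 -0.1 -0.2  0.1  0.2 -0.2 -0.2  0.3  0.6  0.5  0.1  0.2  0.3]
plunger top/local [-0.03601118  0.00917922] foot [-0.03873706  0.0105485 ] scene top [-0.03854213  0.01174932]
db [0.02451035 0.04581929]
puck [ 0.02165695 -0.04432758]
1.76 [array([244.,  64.]), array([570., 133.])] [array([236.,  96.]), array([565., 165.])]
1.85 [array([248.,  51.]), array([571., 119.])] [array([240.,  80.]), array([567., 149.])]
[[-0.916  0.4    0.   ]
 [ 0.4    0.916 -0.   ]
 [-0.    -0.    -1.   ]]
```

The plunger stands at case y ≈ +10 mm. The left side has about 78 mm of trough, which is too short. The right side has about 98 mm, so I push from the left towards case −y. Tool yaw comes first, then the approach at height.

Call:
{"name": "arm_command", "arguments": {
  "moves": [
    [[0, 0, 0, 0, 0, -0.141], [0, 0, 0, 0, 0, -0.141], [-0.1, -0.15, 0, 0, 0, 0], [-0.1, -0.15, 0, 0, 0, 0], [-0.1, -0.15, 0, 0, 0, 0], [-0.1, -0.15, 0, 0, 0, 0], [-0.1, -0.15, 0, 0, 0, 0], [-0.1, -0.15, 0, 0, 0, 0]]
  ],
  "grip": -1,
  "force": 5
}}

```text
time: 2.1
eef_pos: [0.3865, 0.2949, 0.239]
tool_rot: [0.095, 0.995, 0.0, 0.0]
ft_force: [0.4, -0.0, 0.6]
grip_width: 0.0105
finger_force: 0.0
```

```bash
cat >> h.py <<'E'
def st():
    q=json.load(open("case.json")); o=get_obs(); d=np.array(o["eef_pos"]); C=R.from_euler("z",q[2])
    l=C.inv().apply(d-[q[0],q[1],0]); A=(C.inv()*R.from_quat(o["tool_rot"])).as_matrix()
    print("t",round(o["time"],2),"local",np.round(l,4),"F",np.round(o["ft_force"],2),"w",round(o["grip_width"],4)); print(np.round(A,3).tolist())
E
python3 -c "from h import *; st()"
```

```text
t 2.1 local [-0.1768  0.2754  0.239 ] F [ 0.43 -0.04  0.61] w 0.0105
[[-1.0, -0.0, 0.001], [-0.0, 1.0, 0.001], [-0.001, 0.001, -1.0]]
```

Call:
{"name": "arm_command", "arguments": {
  "moves": [
    [[-0.116, -0.167, 0, 0, 0, 0], [-0.116, -0.167, 0, 0, 0, 0], [-0.116, -0.167, 0, 0, 0, 0], [-0.1, -0.14, 0, 0, 0, 0], [0, 0, 0.18, 0, 0, 0], [0, 0, 0.18, 0, 0, 0], [0, 0, 0.18, 0, 0, 0], [0, 0, 0, 0, 0, 0]]
  ]
}}

```text
time: 3.1
eef_pos: [0.4785, 0.0816, 0.074]
tool_rot: [0.095, 0.995, -0.001, -0.004]
ft_force: [-0.5, -0.4, 1.3]
grip_width: 0.0006
finger_force: 0.0
```

```bash
python3 -c "
from h import *; st()
s=snapshot('scene'); cv2.imwrite('pics/c.png',cv2.resize(s['frame'][90:270,150:390],None,fx=3,fy=3,interpolation=cv2.INTER_CUBIC))"
```

```text
t 3.1 local [-0.046   0.0834  0.074 ] F [-0.46 -0.43  1.3 ] w 0.0006
[[-1.0, -0.0, -0.007], [-0.0, 1.0, -0.003], [0.007, -0.003, -1.0]]
```

View pics/c.png

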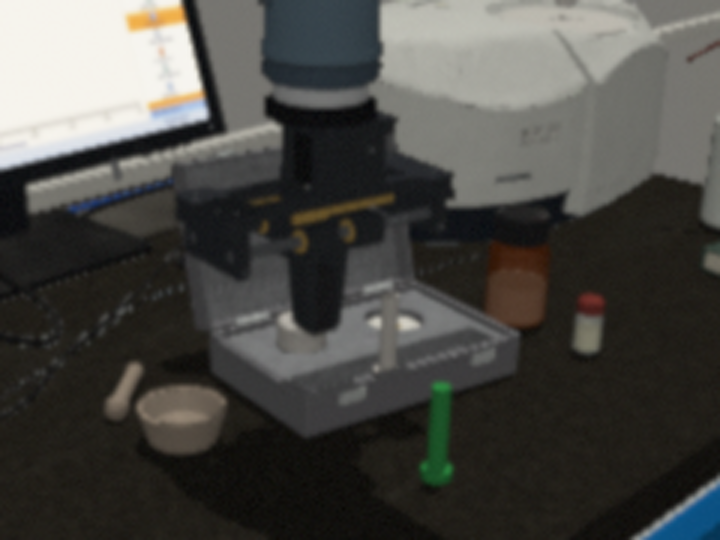

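The closed fingertip (318,330) is left of the standing plunger (390,295), clear of the die body. I now lower it, line it up and close in.

Call:
{"name": "arm_command", "arguments": {
  "moves": [
    [[-0.025, 0, 0.035, 0, 0, 0], [0, -0.04, 0, 0, 0, 0], [0, -0.04, 0, 0, 0, 0], [0, -0.03, 0, 0, 0, 0], [0, 0, 0, 0, 0, 0], [0, 0, 0, 0, 0, 0]]
  ]
}}

```text
time: 3.9
eef_pos: [0.4827, 0.0487, 0.0664]
tool_rot: [0.095, 0.995, 0.0, 0.0]
ft_force: [0.2, 0.2, -0.4]
grip_width: 0.0007
finger_force: 0.0
```

```bash
python3 -c "from h import *; st()"
```

```text
t 3.9 local [-0.0357  0.0519  0.0664] F [ 0.22  0.23 -0.37] w 0.0007
[[-1.0, -0.0, 0.0], [-0.0, 1.0, 0.0], [-0.0, 0.0, -1.0]]
```

Call:
{"name": "arm_command", "arguments": {
  "moves": [
    [[0.007, -0.012, 0.006, 0, 0, 0], [0, -0.012, 0, 0, 0, 0], [0, -0.012, 0, 0, 0, 0], [0, -0.01, 0, 0, 0, 0], [0, -0.01, 0, 0, 0, 0], [0, -0.01, 0, 0, 0, 0], [0, -0.01, 0, 0, 0, 0], [0, -0.01, 0, 0, 0, 0]]
  ]
}}

```text
time: 4.9
eef_pos: [0.4756, 0.0233, 0.0644]
tool_rot: [0.095, 0.995, -0.0, 0.0]
ft_force: [1.2, -0.0, 0.4]
grip_width: 0.0004
finger_force: 0.1
```

```bash
python3 -c "
from h import *; st()
s=snapshot('scene'); cv2.imwrite('pics/d.png',cv2.resize(s['frame'][150:260,200:350],None,fx=4,fy=4,interpolation=cv2.INTER_CUBIC))"
```

```text
t 4.9 local [-0.0379  0.0256  0.0644] F [ 1.23 -0.02  0.39] w 0.0004
[[-1.0, -0.0, 0.0], [-0.0, 1.0, -0.0], [-0.0, -0.0, -1.0]]
```

View pics/d.png

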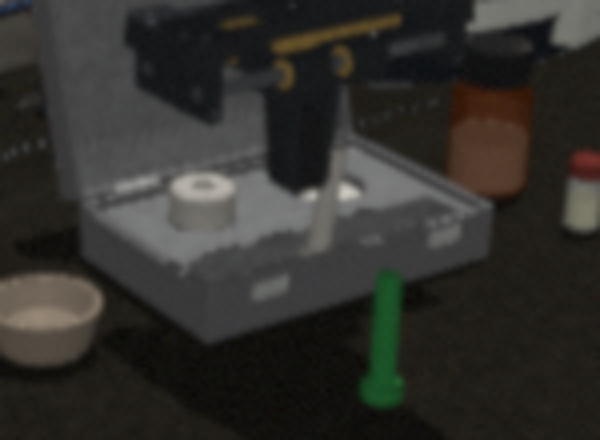

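The plunger is leaning right, from its foot at (318,245) to its top at about (345,150), with the fingertip against it. I keep pushing, then back off.

Call:
{"name": "arm_command", "arguments": {
  "moves": [
    [[0, -0.01, 0, 0, 0, 0], [0, -0.01, 0, 0, 0, 0], [0, -0.01, 0, 0, 0, 0], [0, -0.01, 0, 0, 0, 0], [0, -0.01, 0, 0, 0, 0], [0, 0, 0, 0, 0, 0], [0, 0, 0, 0, 0, 0], [0, 0, -0.1, 0, 0, 0]]
  ]
}}

```text
time: 5.95
eef_pos: [0.4712, 0.0088, 0.0934]
tool_rot: [0.095, 0.995, -0.0, -0.002]
ft_force: [0.3, -0.3, -0.3]
grip_width: 0.0006
finger_force: 0.0
```

Call:
{"name": "arm_command", "arguments": {
  "moves": [
    [[0, 0, -0.15, 0, 0, 0], [0, 0, -0.15, 0, 0, 0], [0, 0, -0.15, 0, 0, 0], [0.1, 0, -0.1, 0, 0, 0], [0.1, 0, 0, 0, 0, 0], [0, 0, 0, 0, 0, 0]]
  ]
}}

```text
time: 6.7
eef_pos: [0.4124, 0.0205, 0.2597]
tool_rot: [0.094, 0.996, 0.0, -0.0]
ft_force: [-0.3, -0.1, -0.9]
grip_width: 0.0004
finger_force: 0.0
```

```bash
python3 -c "
from h import *; st()
s=snapshot('scene'); a=cv2.resize(s['frame'][110:260,190:350],None,fx=4,fy=4,interpolation=cv2.INTER_CUBIC)
cv2.imwrite('pics/e.png',a)"
```

```text
t 6.7 local [-0.0994  0.011   0.2597] F [-0.32 -0.13 -0.86] w 0.0004
[[-1.0, -0.002, -0.0], [-0.002, 1.0, 0.001], [0.0, 0.001, -1.0]]
```

View pics/e.png

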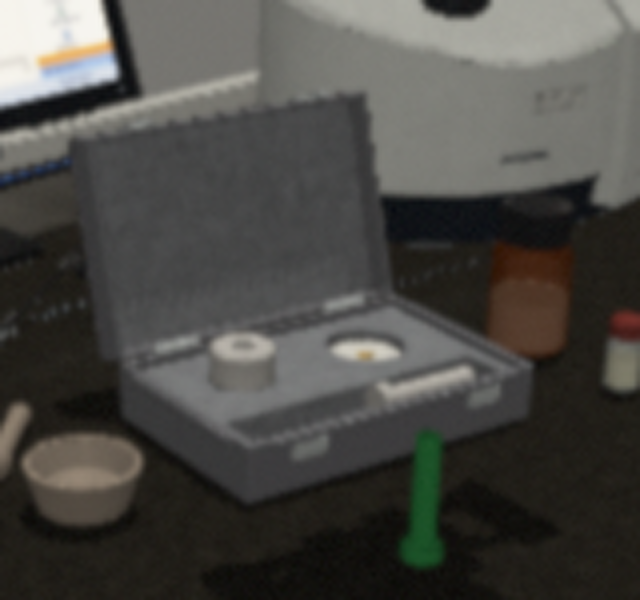

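The plunger lies flat in the trough, crop (380–475, 375–400), with the lid still up. I check the space behind the lid.

View pics/top0.png

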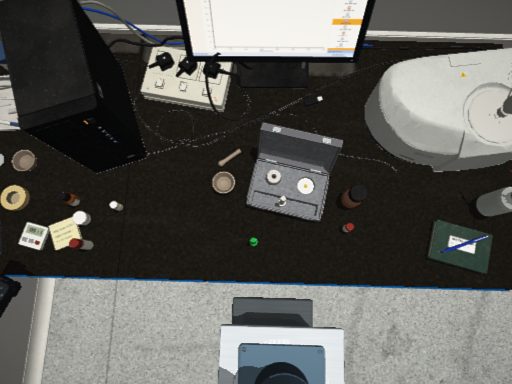

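View pics/scene0.png

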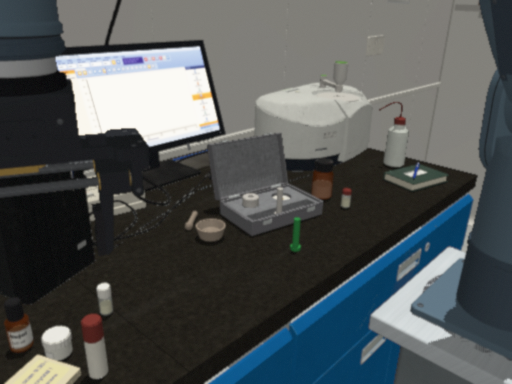

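Behind the lid there is free bench up to the monitor, image row 58 against the lid edge at row 125. The instrument begins at column 365, right of the case. I cross over and descend behind the lid.

Call:
{"name": "arm_command", "arguments": {
  "moves": [
    [[-0.176, -0.036, 0, 0, 0, 0], [-0.176, 0, 0, 0, 0, 0], [-0.176, 0, 0, 0, 0, 0], [-0.176, 0, 0, 0, 0, 0], [-0.176, 0, 0, 0, 0, 0], [0, 0, 0, 0, 0, 0], [0, 0, 0, 0, 0, 0]]
  ]
}}

```text
time: 7.62
eef_pos: [0.6707, -0.0406, 0.2583]
tool_rot: [0.095, 0.995, -0.0, -0.001]
ft_force: [-0.3, -0.2, -0.8]
grip_width: 0.0007
finger_force: 0.0
```

```bash
python3 -c "from h import *; st()"
```

```text
t 7.62 local [ 1.658e-01 -1.000e-04  2.583e-01] F [-0.34 -0.18 -0.76] w 0.0007
[[-1.0, -0.0, -0.002], [-0.0, 1.0, -0.001], [0.002, -0.001, -1.0]]
```

Call:
{"name": "arm_command", "arguments": {
  "moves": [
    [[0, 0, 0.15, 0, 0, 0], [0, 0, 0.15, 0, 0, 0], [0, 0, 0.133, 0, 0, 0], [0, 0, 0, 0, 0, 0], [0.03, 0, 0, 0, 0, 0], [0.03, 0, 0, 0, 0, 0], [0.015, 0, 0, 0, 0, 0], [0.015, 0, 0, 0, 0, 0]]
  ]
}}

```text
time: 8.62
eef_pos: [0.6446, -0.0352, 0.1304]
tool_rot: [0.095, 0.995, 0.0, 0.001]
ft_force: [-0.8, 0.3, 0.7]
grip_width: 0.0001
finger_force: 0.0
```

Call:
{"name": "arm_command", "arguments": {
  "moves": [
    [[0.015, 0, 0, 0, 0, 0], [0.015, 0, 0, 0, 0, 0], [0.015, 0, 0, 0, 0, 0], [0.015, 0, 0, 0, 0, 0], [0.015, 0, 0, 0, 0, 0]]
  ]
}}

```text
time: 9.25
eef_pos: [0.6221, -0.031, 0.1295]
tool_rot: [0.095, 0.995, -0.0, -0.0]
ft_force: [0.4, 0.3, 0.0]
grip_width: 0.0005
finger_force: 0.4
```

```bash
python3 -c "
from h import *; st()
s=snapshot('scene'); a=cv2.resize(s['frame'][90:260,170:360],None,fx=3.5,fy=3.5,interpolation=cv2.INTER_CUBIC)
cv2.imwrite('pics/f.png',a)"
```

```text
t 9.25 local [1.163e-01 1.000e-04 1.295e-01] F [0.4  0.27 0.  ] w 0.0005
[[-1.0, -0.0, -0.0], [-0.0, 1.0, -0.0], [0.0, -0.0, -1.0]]
```

View pics/f.png

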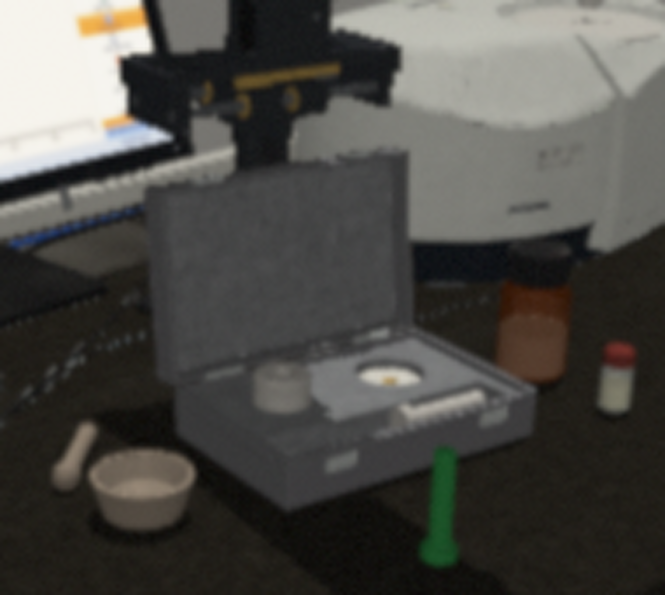

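The fingers are behind the lid at about (265,155), the lid is moving forward under a light touch, and the plunger is still flat. I push past upright.

Call:
{"name": "arm_command", "arguments": {
  "moves": [
    [[0.015, 0, 0, 0, 0, 0], [0.015, 0, 0, 0, 0, 0], [0.015, 0, 0, 0, 0, 0], [0.015, 0, 0, 0, 0, 0], [0.015, 0, 0, 0, 0, 0], [0.015, 0, 0, 0, 0, 0], [0.015, 0, 0, 0, 0, 0], [0.015, 0, 0, 0, 0, 0]]
  ]
}}

```text
time: 10.3
eef_pos: [0.5868, -0.0242, 0.1295]
tool_rot: [0.095, 0.995, 0.0, -0.0]
ft_force: [0.3, -0.7, 1.3]
grip_width: 0.0005
finger_force: 0.3
```

Call:
{"name": "arm_command", "arguments": {
  "moves": [
    [[0, 0, 0, 0, 0, 0], [0, 0, 0, 0, 0, 0], [0, 0, 0, 0, 0, 0], [-0.05, 0, 0, 0, 0, 0], [-0.1, 0, 0, 0, 0, 0], [-0.1, 0, -0.15, 0, 0, 0], [0, 0, -0.15, 0, 0, 0], [0, 0, -0.15, 0, 0, 0]]
  ]
}}

```text
time: 11.3
eef_pos: [0.6609, -0.0387, 0.2656]
tool_rot: [0.095, 0.995, -0.0, -0.0]
ft_force: [0.2, 0.5, -0.6]
grip_width: 0.0003
finger_force: 0.0
```

Call:
{"name": "arm_command", "arguments": {
  "moves": [
    [[0, 0, -0.1, 0, 0, 0], [0, 0, 0, 0, 0, 0], [0, 0, 0, 0, 0, 0], [0, 0, 0, 0, 0, 0], [0, 0, 0, 0, 0, 0], [0, 0, 0, 0, 0, 0], [0, 0, 0, 0, 0, 0], [0, 0, 0, 0, 0, 0]]
  ]
}}

```text
time: 12.3
eef_pos: [0.6608, -0.0385, 0.2946]
tool_rot: [0.095, 0.995, -0.0, 0.0]
ft_force: [-0.3, -0.6, 0.0]
grip_width: 0.001
finger_force: 0.0
```

Call:
{"name": "arm_command", "arguments": {
  "moves": [
    [[0, 0, 0, 0, 0, 0], [0, 0, 0, 0, 0, 0], [0, 0, 0, 0, 0, 0], [0, 0, 0, 0, 0, 0], [0, 0, 0, 0, 0, 0], [0, 0, 0, 0, 0, 0], [0, 0, 0, 0, 0, 0], [0, 0, 0, 0, 0, 0]]
  ]
}}

```text
time: 13.3
eef_pos: [0.6608, -0.0385, 0.2945]
tool_rot: [0.095, 0.995, -0.0, 0.0]
ft_force: [0.6, -0.6, -0.4]
grip_width: 0.0003
finger_force: 0.0
```

Call:
{"name": "arm_command", "arguments": {
  "moves": [
    [[0, 0, 0, 0, 0, 0], [0, 0, 0, 0, 0, 0], [0, 0, 0, 0, 0, 0], [0, 0, 0, 0, 0, 0], [0, 0, 0, 0, 0, 0], [0, 0, 0, 0, 0, 0], [0, 0, 0, 0, 0, 0], [0, 0, 0, 0, 0, 0]]
  ]
}}

```text
time: 14.3
eef_pos: [0.6608, -0.0385, 0.2946]
tool_rot: [0.095, 0.995, 0.0, 0.0]
ft_force: [-0.2, -0.4, 0.5]
grip_width: 0.0003
finger_force: 0.0
```

```bash
python3 -c "
from h import *; st()
s=snapshot('scene'); a=cv2.resize(s['frame'][90:260,170:360],None,fx=3.5,fy=3.5,interpolation=cv2.INTER_CUBIC)
cv2.imwrite('pics/g.png',a)"
```

```text
t 14.3 local [1.556e-01 1.000e-04 2.946e-01] F [-0.24 -0.38  0.46] w 0.0003
[[-1.0, -0.0, 0.0], [-0.0, 1.0, 0.0], [-0.0, 0.0, -1.0]]
```

View pics/g.png

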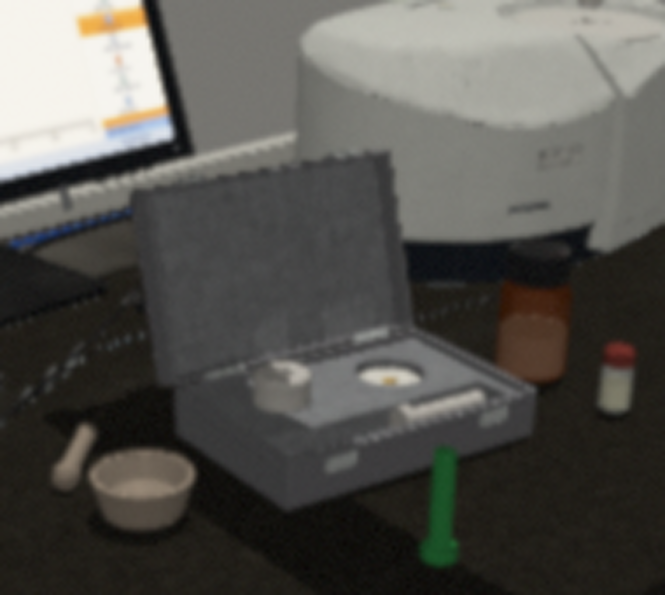

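The lid rocked back to its stop: at tool x = 80 mm its offset mass was not yet past balance. The plunger is still flat. I repeat the push and go about 50 mm further.

Call:
{"name": "arm_command", "arguments": {
  "moves": [
    [[0, 0, 0.18, 0, 0, 0], [0, 0, 0.18, 0, 0, 0], [0, 0, 0.19, 0, 0, 0], [0, 0, 0, 0, 0, 0], [0.03, 0, 0, 0, 0, 0], [0.03, 0, 0, 0, 0, 0], [0.015, 0, 0, 0, 0, 0], [0.015, 0, 0, 0, 0, 0]]
  ]
}}

```text
time: 15.35
eef_pos: [0.635, -0.0333, 0.131]
tool_rot: [0.095, 0.995, 0.0, 0.001]
ft_force: [1.7, -0.0, 1.0]
grip_width: 0.0007
finger_force: 0.6
```

Call:
{"name": "arm_command", "arguments": {
  "moves": [
    [[0.018, 0, 0, 0, 0, 0], [0.018, 0, 0, 0, 0, 0], [0.018, 0, 0, 0, 0, 0], [0.018, 0, 0, 0, 0, 0], [0.018, 0, 0, 0, 0, 0], [0.018, 0, 0, 0, 0, 0], [0.018, 0, 0, 0, 0, 0], [0.018, 0, 0, 0, 0, 0]]
  ]
}}

```text
time: 16.35
eef_pos: [0.5915, -0.0251, 0.1296]
tool_rot: [0.095, 0.995, 0.0, 0.0]
ft_force: [1.2, -1.2, 0.9]
grip_width: 0.0006
finger_force: 0.4
```

Call:
{"name": "arm_command", "arguments": {
  "moves": [
    [[0.018, 0, 0, 0, 0, 0], [0.018, 0, 0, 0, 0, 0], [0.018, 0, 0, 0, 0, 0], [0.018, 0, 0, 0, 0, 0], [0.018, 0, 0, 0, 0, 0], [0.018, 0, 0, 0, 0, 0], [0.018, 0, 0, 0, 0, 0], [0.018, 0, 0, 0, 0, 0]]
  ]
}}

```text
time: 17.35
eef_pos: [0.549, -0.0169, 0.1295]
tool_rot: [0.095, 0.995, -0.0, -0.0]
ft_force: [-0.3, 0.8, -1.0]
grip_width: 0.0003
finger_force: 0.0
```

```bash
python3 -c "
from h import *; st()
s=snapshot('scene'); a=cv2.resize(s['frame'][90:260,170:360],None,fx=3.5,fy=3.5,interpolation=cv2.INTER_CUBIC)
cv2.imwrite('pics/i.png',a)"
```

```text
t 17.35 local [0.0418 0.     0.1295] F [-0.28  0.81 -1.05] w 0.0003
[[-1.0, -0.0, -0.0], [-0.0, 1.0, -0.0], [0.0, -0.0, -1.0]]
```

View pics/i.png

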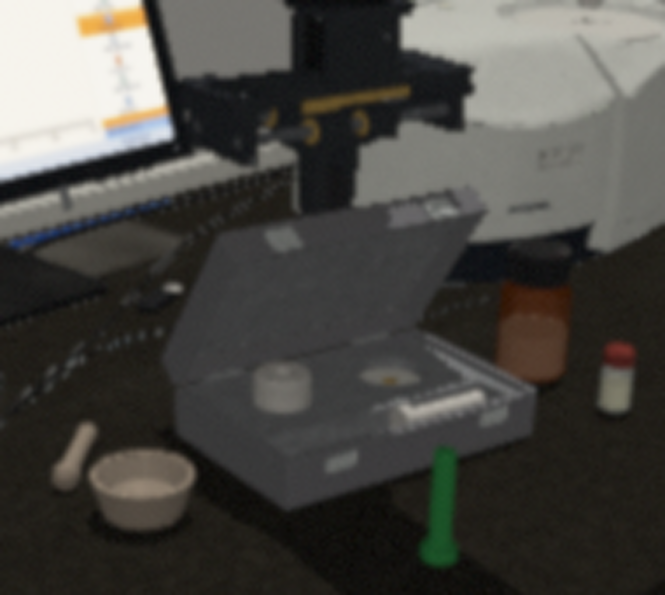

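The lid is now well past balance, its free edge running from about (235,235) to (480,200), and sinking free of the finger. I raise the tool and wait.

Call:
{"name": "arm_command", "arguments": {
  "moves": [
    [[0, 0, 0, 0, 0, 0], [0, 0, 0, 0, 0, 0], [0, 0, -0.1, 0, 0, 0], [0, 0, -0.18, 0, 0, 0], [-0.15, 0, -0.18, 0, 0, 0], [-0.15, 0, 0, 0, 0, 0], [-0.15, 0, 0, 0, 0, 0], [0, 0, 0, 0, 0, 0]]
  ]
}}

```text
time: 18.4
eef_pos: [0.6789, -0.0424, 0.2605]
tool_rot: [0.095, 0.995, -0.0, 0.0]
ft_force: [0.4, -0.4, -0.5]
grip_width: 0.0005
finger_force: 0.0
```

Call:
{"name": "arm_command", "arguments": {
  "moves": [
    [[0, 0, 0, 0, 0, 0], [0, 0, 0, 0, 0, 0], [0, 0, 0, 0, 0, 0], [0, 0, 0, 0, 0, 0], [0, 0, 0, 0, 0, 0], [0, 0, 0, 0, 0, 0], [0, 0, 0, 0, 0, 0], [0, 0, 0, 0, 0, 0]]
  ]
}}

```text
time: 19.4
eef_pos: [0.6771, -0.0416, 0.2615]
tool_rot: [0.095, 0.995, -0.0, -0.0]
ft_force: [-0.5, -0.2, 0.1]
grip_width: 0.0005
finger_force: 0.0
```

Call:
{"name": "arm_command", "arguments": {
  "moves": [
    [[0, 0, 0, 0, 0, 0], [0, 0, 0, 0, 0, 0], [0, 0, 0, 0, 0, 0], [0, 0, 0, 0, 0, 0], [0, 0, 0, 0, 0, 0], [0, 0, 0, 0, 0, 0], [0, 0, 0, 0, 0, 0], [0, 0, 0, 0, 0, 0]]
  ]
}}

```text
time: 20.4
eef_pos: [0.6771, -0.0416, 0.2615]
tool_rot: [0.095, 0.995, -0.0, 0.0]
ft_force: [-0.2, 0.7, -0.2]
grip_width: 0.0005
finger_force: 0.0
```

Call:
{"name": "arm_command", "arguments": {
  "moves": [
    [[0, 0, 0, 0, 0, 0], [0, 0, 0, 0, 0, 0], [0, 0, 0, 0, 0, 0], [0, 0, 0, 0, 0, 0], [0, 0, 0, 0, 0, 0], [0, 0, 0, 0, 0, 0], [0, 0, 0, 0, 0, 0], [0, 0, 0, 0, 0, 0]]
  ]
}}

```text
time: 21.4
eef_pos: [0.6771, -0.0416, 0.2615]
tool_rot: [0.095, 0.995, 0.0, 0.0]
ft_force: [-0.1, 0.4, -0.0]
grip_width: 0.0003
finger_force: 0.0
```

Call:
{"name": "arm_command", "arguments": {
  "moves": [
    [[0, 0, 0, 0, 0, 0], [0, 0, 0, 0, 0, 0], [0, 0, 0, 0, 0, 0], [0, 0, 0, 0, 0, 0], [0, 0, 0, 0, 0, 0], [0, 0, 0, 0, 0, 0], [0, 0, 0, 0, 0, 0], [0, 0, 0, 0, 0, 0]]
  ]
}}

```text
time: 22.4
eef_pos: [0.6771, -0.0416, 0.2616]
tool_rot: [0.095, 0.995, -0.0, 0.0]
ft_force: [0.1, 0.5, -0.8]
grip_width: 0.0007
finger_force: 0.0
```

Run:
```python
from h import *
st(); q=json.load(open("case.json")); C=R.from_euler("z",q[2])
s,K,E=cam("scene")
W=lambda p:C.apply(p)+[q[0],q[1],0]
box=[proj(K,E,W([x,y,z])) for x in(-.065,.065) for y in(-.101,.101) for z in(0,.057)]
b=np.array(box); print("expected shut box",np.round([*b.min(0),*b.max(0)],1))
for n in ["die_case","case_lid","plunger_mid","die_body","puck","mortar","pestle","bottle_kbr","vial_1"]:
    for r in regions_of(n,"scene")[:2]: print(n,round(r["confidence"],2),np.round(r["box"]))
s1=s["frame"].copy(); import time; f2=None
```

```text
t 22.4 local [1.723e-01 1.000e-04 2.616e-01] F [ 0.06  0.47 -0.79] w 0.0007
[[-1.0, -0.0, 0.0], [-0.0, 1.0, 0.0], [-0.0, 0.0, -1.0]]
expected shut box [220.  174.5 324.4 236. ]
die_case 0.85 [223. 177. 322. 236.]
case_lid 0.89 [218. 177. 320. 222.]
mortar 0.79 [196. 220. 223. 241.]
pestle 0.45 [184. 209. 200. 227.]
bottle_kbr 0.98 [308. 161. 334. 201.]
vial_1 0.45 [338. 187. 352. 208.]
```

The case box matches the shut box I worked out from the fitted pose, and the mortar, bottle and vial are where they were. I hand in.

```bash
python3 -c "from cell import *; print(finish_job())"
```

```text
the job is handed in; nothing more can be done
None
```

The plunger was tipped to lie flat in the trough and the lid pushed shut, on the second push because the first fell short of balance; the job was handed in at about 22 s, and no verdict was returned.

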